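Pack a two-layer specimen carrier

ROBOT

A 6-joint arm with a two-finger parallel gripper is mounted at the origin on the work surface. World frame = base frame: x ahead of the robot, y to its left, z up, the work surface at z = 0. Lengths are in m, angles in rad, forces in N, time in s.
With the tool pointing down it reaches from about 0.4 to 0.925 m from the base axis. Payload 12.5 kg.
Tool frame: the origin (TCP) lies between the finger pads; the fingertips stand ahead of it and the grasp point (between the pads) lies 3 mm ahead of it (r.tips_ahead is the z of the fingertips in the tool frame, in m); z points along the fingers, y is the direction in which the jaws open and shut (so a half turn about z gives the same grasp; the last joint's range is limited). The gripper opens to 95 mm and grips with 3 to 60 N. Pads are 20 mm wide; open, the fingers measure 119 mm over their backs; the gripper's body (75 mm by 180 mm) begins 59 mm behind the grasp point.
Start: joints at [-1.339, 0.491, 1.559, -0, 1.092, -0.106], TCP at [0.207, -0.59, 0.237] pointing down, gripper open.
Joint ranges: [-3.1, 3.1], [-0.84, 2.19], [0.05, 2.79], [-1.13, 4.28], [0.06, 2.93], [-2.69, 2.69]. Speed limits (rad/s): [2.22, 2.22, 2.79, 3.14, 3.14, 3.14].

INTERFACE

Orientations are given as [roll, pitch, yaw] about the fixed x, y, z axes, in that order (R = Rz(yaw) Ry(pitch) Rx(roll)).
In Python, from bench import readout, vision, workorder, models, r gives the robot as it stands. The module is installed in compiled form; this text tells all that it offers.
- The arm moves only by the shell command python3 -m handwheel 'ROWS'. ROWS is a JSON object of lists of equal length, an entry for each row: "travel": the shift along the tool's x, y, z scaled (see below), a list of three; "twist": the turn, a rotation vector about the tool's x, y, z scaled (see below), a list of three; "gripper": the opening, from 0 (shut) to 1 (fully open). In form: {"travel": [[tx, ty, tz], ...], "twist": [[wx, wy, wz], ...], "gripper": [gripper, ...]}. A call has 1 to 20 rows; each row shifts and turns the commanded pose from where the row before left it, along the tool's axes as they then stand; what a row does not reach is not made up. The controller multiplies each number of a shift by 4 cm and each number of a turn by 0.12 rad. A row lasts 1/12 s, in which the tool goes at most 41.7 mm and 7.16 degrees, less where a joint would pass 70% of its speed; a pose out of reach is approached as far as the arm can. A call with a number of a shift or a turn outside -1 to 1 is refused whole. A call with a gripper value outside its range is refused whole. The fingers move at their own pace and stop on an object; the grip force is fixed at half the most. Time passes only in rows, so rows that do not move let the fingers close. It gives the time, the measured TCP pose, the force and the opening at its end, in the units of the state.
- readout.state(): the state, without advancing time (a new reading comes with each control period).
- vision.snapshot(name): name is "scene" or "top"; returns a dict with "image" (384x512x3 uint8, red, green, blue), "z_map" (384x512 float32, m along the optical axis (not along the pixel's ray), 0 where there is no reading), "camera_matrix" (3x3 intrinsics, pixels), "dist" ([k1, k2, p1, p2, k3] as OpenCV has them; the pictures are not rectified), "position" and "attitude" of the camera in the world. Camera axes: x right, y down, z forward; pixel columns grow to the right and rows downward; lengths in m; the calibration is good to about 2 mm. A picture is of the moment at which its call begins.
- workorder.job_done(): hands the job in, once; it reports no verdict.
Trained networks look in the newest picture that a camera, given by its name, has taken for a name from the list of things; names that differ only in an ending like _2 or _b are one class to them, and where a whole thing is asked for, a point or a joint stands for the part that bears it (a point fixed in the world has none). Each returns a list of dicts, best first, with "score" (0 to 1); they miss things now and then, are a little off and sometimes report something else, mostly with a low value. They report only what shows in the picture. A call takes as long as a camera call. They do not tell look-alikes from the thing itself.
- models.spot_in(camera, label): "rect" ([centre column, centre row, width, height] in pixels, round what is visible of it).
- models.outline_of(camera, label): "mask" (384x512 bool, what is visible of it) and "rect" ([centre column, centre row, width, height] in pixels, round what is visible of it).
- models.mark_of(camera, label): "position" ([row, column] in pixels: a listed point, or the origin of a listed thing).
The state is a dict: "time": time; "q": joint angles; "qd": joint speeds; "tau": joint torques, N m; "tool_pos": TCP position; "tool_rot": TCP orientation; "force": force on the tool from outside, world axes, zero at the start; "ft_torque": the same for the moment, N m; "opening": finger opening in m.
Only numpy, scipy, OpenCV 4.12 (cv2) and the standard library are available. Lean on these libraries where they do the work, as an engineer would, in place of code of your own. Each camera call takes 0.05 s, during which the arm holds its last target. There are 200 camera calls.

TASK

Pack the specimen carrier for dispatch: stand the pot, the vial and the square bottle upright in the bottom layer, each right down in the foam hole of its own shape, then lay the divider flat on the four corner posts above them, and lastly lay the temperature logger, screen up, in the cut-out on top of the divider. Keep the samples upright all the way, and set the samples and the logger down rather than dropping them.

Things in the scene. Friction and masses are not known exactly. Their poses are not given: they have to be found in the camera images.
- pot_mid (a point): Squat round specimen pot, white plastic with white ribbed screw cap; 50 mm high; body 50 to 53 mm in diameter, cap (top 14 mm) 54 mm, about 70 g, standing loose on the bench. This point is its centre, 25 mm above its underside; z is its upright axis.
- vial_mid (a point): slim round amber glass vial with a paper label and a black screw cap; body 28 mm in diameter and 42 mm high, cap 24 mm in diameter, 54 mm high in all, about 40 g, standing upright and loose. This point is its centre, 27 mm above its underside; z is its upright axis.
- bottle_mid (a point): square white plastic bottle with a narrow round white cap; body 40 x 40 mm and 42 mm high, cap 26 mm in diameter (the top 11 mm), 56 mm high in all, about 60 g, standing upright and loose. This point is its centre, 28 mm above its underside; x and y are square to its sides, z is upright.
- logger_mid (a point): temperature logger, a flat white plastic block 70 x 42 x 22 mm with a small dark screen and two grey buttons on top, about 90 g, lying loose on the bench, screen up. This point is its centre, 11 mm above its underside; x lies along its 70 mm length, y across its 42 mm width, z up out of the screen.
- divider_grip (a point): Point on the black grip of the loose divider, a stiff white plate with grey foam on top, 246 (x) x 118 (y) x 12 mm, 180 g, flat on the bench; paper sheet on one half, cut-out in the other. The grip, mid-plate, is a fin 16 mm thick (x), 50 mm wide (y), 32 mm tall above the foam; take it across its 16 mm. This point is 34 mm above the plate's underside, 10 mm below the fin's top; x points to the cut-out, z up.
- logger_nest (a point): Centre of the floor of the divider's rectangular cut-out for the logger, 66 mm from the grip along x and 6 mm above the divider's underside. It is 86 (x) by 56 mm (y) and 6 mm deep, with finger notches 38 mm wide (x), 23 mm deep, in the middle of its two long sides. Axes as the divider's.
- seat_pot: Grey foam seat block 82 (x) x 128 (y) x 28 mm, fixed in the carrier, axes along the carrier's. Origin at the centre of its underside, 4 mm above the bench. In the middle of its top a large round hole, 66 mm in diameter, 22 mm deep: the hole's floor is 6 mm above the origin. For the pot.
- seat_vial: Grey foam seat block 82 (x) x 128 (y) x 28 mm, fixed in the carrier, axes along the carrier's. Origin at the centre of its underside, 4 mm above the bench. In the middle of its top a small round hole, 40 mm in diameter, 22 mm deep: the hole's floor is 6 mm above the origin. For the vial.
- seat_bottle: Grey foam seat block 82 (x) x 128 (y) x 28 mm, fixed in the carrier, axes along the carrier's. Origin at the centre of its underside, 4 mm above the bench. In the middle of its top a square hole, 52 x 52 mm, square to the block, 22 mm deep: the hole's floor is 6 mm above the origin. For the square bottle.
- carrier: Open white plastic box, fixed, 274 (x) x 142 (y) x 106 mm high, walls 6 mm, inside 262 x 130. Origin at the centre of its underside, on the bench; x along its length. On its floor lie three seat blocks in any order along x, 84 mm apart. In each inner corner a post 24 x 24 mm, its top 70 mm above the bench, bears the divider (8 mm end play, 6 mm side play each way; either way round).
Mind the look-alikes: they are no part of the job. What is shaped like the part that bears bottle_mid but pink is not meant. What is shaped like the part that bears vial_mid but purple is not meant.

How it is judged:
By the outcome, as a careful person would: the job done as asked, in the order asked, and still so for the second after the job is handed in, with the robot touching nothing.
It also fails if it takes over 136 s, if anything falls off the work surface, if the arm or the gripper's body presses on something with over 40 N, if the wrist force passes 120 N, or if a joint passes its speed limit or range.

## Working session

There is one attempt and no reset: what is moved stays moved. The work goes in short steps, Python scripts to look and compute and a shell command to move; the robot and the scene stay as the last step left them, time stands still between calls to the robot, and variables do not carry over. Pictures are saved under pics/ and viewed, about 12 in all and at most 16, crops included, and the job is handed in when it is done.

```bash
mkdir -p pics
python3 - <<'E'
from bench import readout, vision, workorder, models, r
import numpy as np, cv2
print(readout.state()); print(r.tips_ahead)
for n in("scene","top"):
    s=vision.snapshot(n); cv2.imwrite(f"pics/{n}0.png",cv2.resize(s["image"][:,:,::-1],(800,600),interpolation=cv2.INTER_CUBIC))
    np.savez(f"{n}0.npz",**{k:np.array(v) for k,v in s.items()})
    print(n,s["camera_matrix"],s["dist"],s["position"],s["attitude"])
    for l in["pot_mid","vial_mid","bottle_mid","logger_mid","divider_grip","logger_nest","seat_pot","seat_vial","seat_bottle","carrier"]:
        print(l,[(np.round(d["position"]).tolist(),round(d["score"],2)) for d in models.mark_of(n,l)][:4])
E
```

```text
{'time': 0.0, 'q': array([-1.33862813e+00,  4.91623513e-01,  1.55949149e+00, -1.62051963e-05,
        1.09168783e+00, -1.05574000e-01]), 'qd': array([ 0.00036427,  0.00042143,  0.0009536 , -0.00227458, -0.00219106,
        0.00075464]), 'tau': array([-4.03589456e-04, -6.12648296e+01, -2.58182627e+01,  6.92657358e-02,
        4.82325337e-02, -1.19999345e-04]), 'tool_pos': array([ 0.20707767, -0.5894496 ,  0.23600753]), 'tool_rot': array([-3.14038770e+00, -1.13234373e-04,  3.37749606e-01]), 'force': array([ 0.50005644, -0.07113054, -1.59637844]), 'ft_torque': array([0.05828472, 0.01501529, 0.0065622 ]), 'opening': 0.09502544858217846}
0.022
scene [[398.24757926   0.         255.9196612 ]
 [  0.         398.24757926 192.55701551]
 [  0.           0.           1.        ]] [-0.01398556  0.          0.          0.          0.        ] [0.93085469 0.6234131  0.64729149] [-2.27077265e+00  9.85054322e-04  2.57027585e+00]
pot_mid [([234.0, 217.0], 0.92), ([300.0, 304.0], 0.41)]
vial_mid [([195.0, 299.0], 0.66), ([185.0, 324.0], 0.62)]
bottle_mid [([160.0, 213.0], 0.8), ([182.0, 235.0], 0.79)]
[... 200 characters left out ...]
258.0, 362.0], 0.65)]
carrier [([277.0, 335.0], 0.96)]
top [[378.39283294   0.         253.76327973]
 [  0.         378.39283294 192.38895822]
 [  0.           0.           1.        ]] [-0.03946086  0.          0.          0.          0.        ] [ 0.41955573 -0.01277382  1.0488321 ] [-3.03815134  0.02639444 -1.5903781 ]
pot_mid [([139.0, 232.0], 0.9)]
vial_mid [([223.0, 232.0], 0.6), ([246.0, 235.0], 0.44)]
bottle_mid [([180.0, 316.0], 0.71), ([185.0, 279.0], 0.61)]
logger_mid [([135.0, 285.0], 0.57)]
divider_grip [([193.0, 371.0], 0.98)]
logger_nest [([168.0, 370.0], 0.68)]
seat_pot [([197.0, 157.0], 0.72)]
seat_vial [([166.0, 151.0], 0.97)]
seat_bottle [([226.0, 156.0], 0.92)]
carrier []
```

View pics/top0.png

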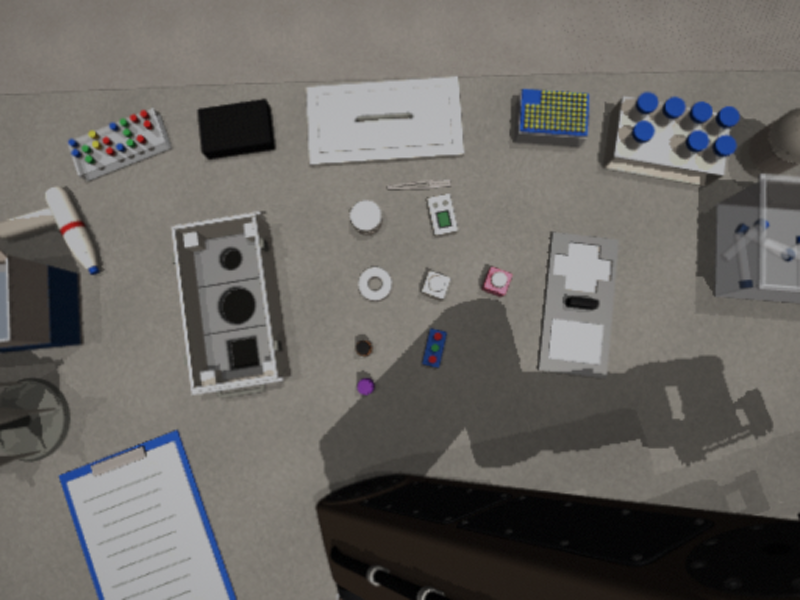

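View pics/scene0.png

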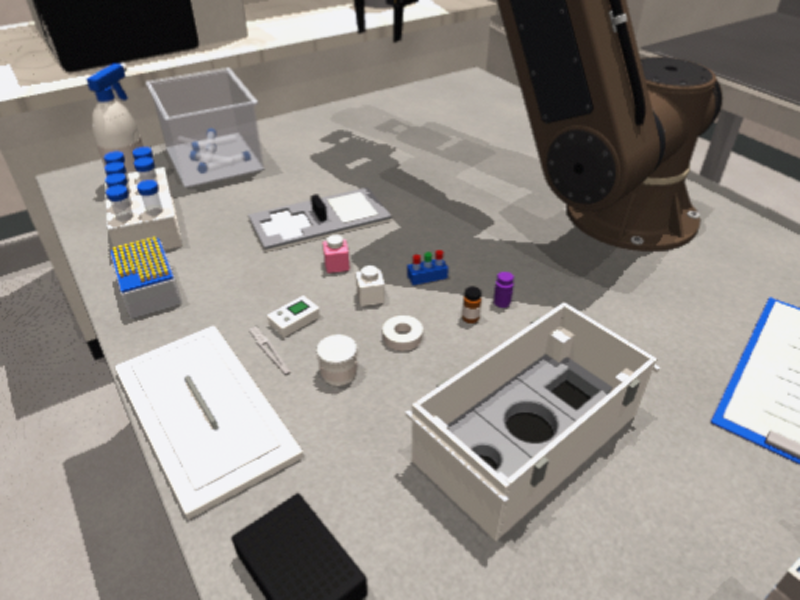

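Top view (800 px scale):
- **Pot:** (366,216), which could be confused with the tape ring at (375,283).
- **Bottle:** white at (436,284), with a pink look-alike at (498,280).
- **Vial:** amber with a black cap at (363,347), with a purple look-alike at (365,387).
- **Logger:** (441,215). The blue rack at (434,348) is not it.
- **Divider:** (578,303), with the cut-out on one side of the grip still to be decided. The white box lid is at (385,120).
- **Carrier:** (228,302). Its holes from top to bottom are small round, large round and square.

Next I measure from depth.

```bash
cat > h.py <<'E'
import numpy as np, cv2
from scipy.spatial.transform import Rotation as R
def snap(n):
    from bench import vision
    return vision.snapshot(n)
def cloud(s):
    K,d=np.array(s["camera_matrix"]),np.array(s["dist"]); z=np.array(s["z_map"])
    v,u=np.mgrid[:384,:512]
    p=cv2.undistortPoints(np.stack([u,v],-1).reshape(-1,1,2).astype(float),K,d).reshape(384,512,2)
    P=np.dstack([p[...,0]*z,p[...,1]*z,z])@R.from_euler("xyz",s["attitude"]).as_matrix().T+np.array(s["position"])
    P[z==0]=np.nan
    return P
def sel(P,c,rad,lo,hi):
    with np.errstate(invalid="ignore"):
        return (np.hypot(P[...,0]-c[0],P[...,1]-c[1])<rad)&(P[...,2]>lo)&(P[...,2]<hi)
def rect(P,m):
    q=P[m][:,:2]; (c,s,a)=cv2.minAreaRect((q*1000).astype(np.float32)); return np.round(c,1),np.round(s,1),round(a,1),len(q),np.round(np.nanmedian(P[m][:,2])*1000,1)
E
python3 - <<'E'
from h import *
S={n:np.load(n+"0.npz") for n in("top","scene")}
C={n:cloud(S[n]) for n in S}; P=C["top"]
px=dict(pot=(366,216),bottle=(436,284),pink=(498,280),vial=(363,347),purple=(365,387),logger=(441,215),ring=(375,283),grip=(580,302),divider=(560,340),bench=(500,230),holeV=(231,259),holeP=(237,306),holeB=(243,352),postA=(190,240))
g={}
for k,(a,b) in px.items():
    g[k]=P[int(b/1.5625),int(a/1.5625)]; print(k,np.round(g[k]*1000))
for k,rad,lo,hi in[("pot",.04,.04,.06),("bottle",.032,.03,.047),("bottle",.032,.048,.065),("bottle",.045,.015,.065),("vial",.03,.045,.065),("vial",.03,.015,.065),("purple",.03,.045,.07),("logger",.055,.015,.03),("grip",.05,.03,.06),("grip",.16,.006,.02)]:
    for n in C:
        m=sel(C[n],g[k][:2],rad,lo,hi)
        if m.sum()>3: print(k,n,lo,hi,*rect(C[n],m), np.round(C[n][m].mean(0)*1000,1))
for n in C:
    m=sel(C[n],g["holeP"][:2],.19,.09,.12); print("walls",n,*rect(C[n],m))
    m=sel(C[n],g["holeP"][:2],.19,.06,.08); print("posts",n,*rect(C[n],m))
    for k in("holeV","holeP","holeB"):
        m=sel(C[n],g[k][:2],.05,.004,.022); 
        if m.sum()>3: print(k,n,*rect(C[n],m))
img=S["top"]["image"][:,:,::-1]; a=cv2.resize(img[110:260,210:410],(800,600),interpolation=cv2.INTER_CUBIC); cv2.imwrite("pics/crop.png",a)
E
```

```text
pot [674.  62.  46.]
bottle [552. -56.  54.]
pink [ 555. -159.   54.]
vial [446.  70.  55.]
purple [381.  68.  56.]
logger [nan nan nan]
ring [562.  51.  -0.]
grip [ 516. -300.   44.]
divider [ 454. -270.   14.]
bench [ 654. -177.   -4.]
holeV [612. 312.   9.]
holeP [527. 299.  11.]
holeB [443. 286.  13.]
postA [635. 363.  70.]
pot top 0.04 0.06 [674.4  63.5] [51.6 53.3] 87.6 323 49.5 [673.5  63.3  49.4]
pot scene 0.04 0.06 [676.   63.5] [54.4 53.9] 22.9 435 50.0 [677.7  66.1  49.2]
bottle top 0.03 0.047 [551.6 -55.6] [39.6 39.9] 68.3 140 42.1 [549.5 -55.1  41.7]
bottle scene 0.03 0.047 [554.1 -55.5] [41.9 40.3] 70.7 163 41.4 [558.5 -47.1  39.8]
bottle top 0.048 0.065 [550.9 -55.9] [26.4 24.2] 89.5 82 55.2 [551.2 -55.2  55.4]
bottle scene 0.048 0.065 [553.1 -56.3] [26.7 24.5] 10.4 84 55.7 [554.3 -54.3  54.6]
bottle top 0.015 0.065 [551.4 -55.5] [39.6 40.3] 68.3 232 43.5 [549.5 -54.6  45.8]
bottle scene 0.015 0.065 [554.3 -55.4] [41.8 40.4] 71.2 328 41.4 [558.  -47.5  39.3]
vial top 0.045 0.065 [445.8  70.9] [22.6 24.1] 44.7 71 53.4 [445.4  71.1  53.6]
vial scene 0.045 0.065 [447.7  6
[... 535 characters left out ...]
   40.8]
grip top 0.006 0.02 [ 516.2 -307.8] [259.3 248.4] 33.1 3282 11.7 [ 503.6 -304.8   11.5]
grip scene 0.006 0.02 [ 524.  -257.8] [227.6 246.7] 81.4 1744 12.5 [ 518.1 -301.3   11.9]
walls top [524.5 293. ] [285.3 153.5] 7.9 1305 104.0
posts top [514.8 286.6] [290. 143.] 8.0 886 70.5
holeV top [615.7 304.1] [89.4 50.2] 19.3 170 10.9
holeP top [525.  295.9] [84.5 58. ] 7.9 413 10.0
holeB top [439.6 285. ] [88.4 50.3] 8.3 345 10.0
walls scene [525.1 292. ] [285.8 155. ] 8.0 2932 102.0
posts scene [525.3 295.3] [275.  148.9] 8.1 1855 69.9
holeV scene [625.4 308. ] [77.3 32.8] 19.1 196 11.7
holeP scene [518.1 286.1] [56.8 54.2] 87.3 606 10.6
holeB scene [453.3 275. ] [80.7 48.3] 2.6 415 10.7
```

View pics/crop.png

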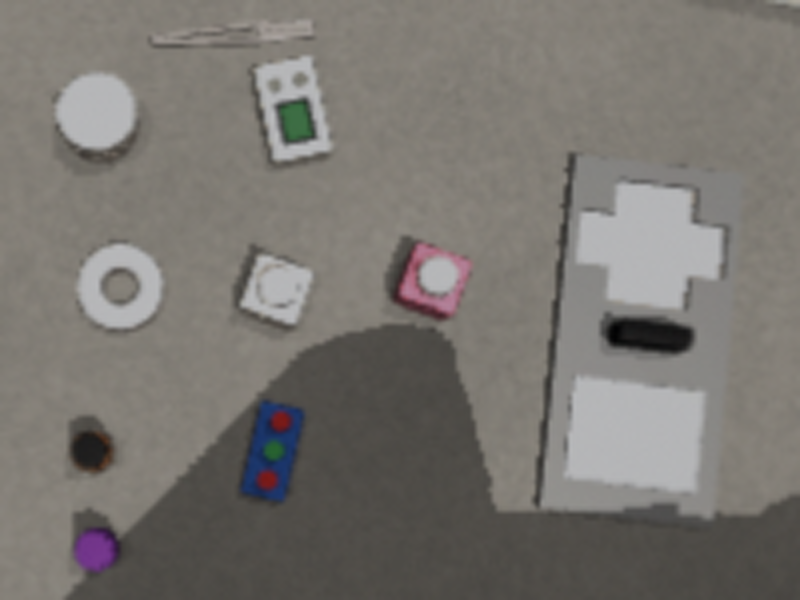

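The crop confirms the choices: pot at (97,112), white bottle at (277,287), black-capped vial at (92,450), logger at (291,110). The cross-shaped cut-out at (650,245) is on the +x side of the grip. One refinement remains, for the holes, the rim and the logger.

Run:
```python
from h import *
S={n:np.load(n+"0.npz") for n in("top","scene")}
C={n:cloud(S[n]) for n in S}
for n in C:
    P=C[n]; o=S[n]["position"]
    for rad,lo,hi in[(.055,.012,.03)]:
        m=sel(P,(.675,-.06),rad,lo,hi); print("logger",n,*rect(P,m))
    m=sel(P,(.525,.293),.165,.1035,.11); print("rim",n,*rect(P,m))
    t=(.032-o[2])/(P[...,2]-o[2]); Q=o+(P-o)*t[...,None]
    for k,c in(("V",(.608,.304)),("P",(.525,.293)),("B",(.442,.281))):
        m=(np.hypot(Q[...,0]-c[0],Q[...,1]-c[1])<.042)&(P[...,2]<.029)
        if m.sum()>10: print(k,n,*rect(Q,m),np.round(np.array(cv2.minEnclosingCircle((Q[m][:,:2]*1000).astype(np.float32))[0]),1))
    a=np.radians(-7.5); c=np.array((.516,-.307)); 
    m=sel(P,c,.16,.007,.017); q=(P[m][:,:2]-c)@np.array([[np.cos(a),-np.sin(a)],[np.sin(a),np.cos(a)]]); print("div ext",n,np.percentile(q,[.5,99.5],axis=0)*1000)
    m=sel(P,c+.066*np.array([np.cos(a),np.sin(a)]),.05,.004,.009); print("nest",n,m.sum(), rect(P,m) if m.sum()>5 else "")
```

```text
logger top [680.  -70.5] [70.8 42. ] 11.0 382 21.6
rim top [524.6 292.5] [274.9 150.8] 8.1 696 105.8
V top [603.3 302.1] [70.8 73.4] 18.4 196 32.0 [607.1 303.5]
P top [523.4 292.5] [75.4 70.1] 37.1 449 32.0 [525.  292.7]
B top [445.6 282.2] [76.  71.1] 37.3 383 32.0 [442.3 281.2]
div ext top [[-123.08242687  -59.80852938]
 [ 121.74242383   59.53561758]]
nest top 621 (array([ 582.7, -316.1]), array([96.3, 94.3]), 80.4, 621, np.float64(6.1))
logger scene [682.  -71.2] [70.6 44.8] 11.0 422 22.0
rim scene [525.  293.1] [277.6 150. ] 7.3 1263 105.7
V scene [602.1 304. ] [21.1 38.9] 3.7 170 32.0 [608.2 304.1]
P scene [526.3 292.5] [65.  65.5] 50.8 696 32.0 [521.1 292.3]
B scene [435.  278.6] [68.9 54. ] 8.2 467 32.0 [439.  280.8]
div ext scene [[-121.53493432  -61.21573931]
 [ 123.19024737   61.1115585 ]]
nest scene 352 (array([ 580.4, -320.7]), array([87.9, 84.3]), 81.5, 352, np.float64(6.7))
```

```bash
cat >> h.py <<'E'
def plan(x,y,z,yaw):
    from bench import readout
    s=readout.state(); p=s["tool_pos"]; rr=R.from_euler("xyz",s["tool_rot"]); T=R.from_euler("xyz",[np.pi,0,yaw])
    w=(rr.inv()*T).as_rotvec()
    print("t",round(s["time"],2),"pos",np.round(p*1000,1),"rot",np.round(s["tool_rot"],3),"open",round(s["opening"]*1000,1),"F",np.round(s["force"],1))
    print("twist units",np.round(w/.12,2),"then travel units",np.round(T.inv().apply(np.array([x,y,z])/1000-p)/.04,2))
E
python3 -m handwheel '{"travel":[[0,0,0],[0,0,0],[0.69,-0.72,0],[0.69,-0.72,0],[0.69,-0.72,0],[0.69,-0.72,0],[0.69,-0.72,0],[0.69,-0.72,0],[0.69,-0.72,0],[0.69,-0.72,0],[0.69,-0.72,0],[0.69,-0.72,0],[0.69,-0.72,0],[0.69,-0.72,0],[0.69,-0.72,0],[0.69,-0.72,0],[0.69,-0.72,0],[0.69,-0.72,0],[0.69,-0.72,0],[0.69,-0.72,0]],"twist":[[0,0,0.83],[0,0,0.82],[0,0,0],[0,0,0],[0,0,0],[0,0,0],[0,0,0],[0,0,0],[0,0,0],[0,0,0],[0,0,0],[0,0,0],[0,0,0],[0,0,0],[0,0,0],[0,0,0],[0,0,0],[0,0,0],[0,0,0],[0,0,0]],"gripper":[1,1,1,1,1,1,1,1,1,1,1,1,1,1,1,1,1,1,1,1]}'
python3 -c "
from h import *
plan(675.3,63.5,49,.14)"
```

```text
time: 2.77
tool_pos: [0.6278, -0.0052, 0.2368]
tool_rot: [3.141, -0.0, 0.14]
force: [-0.1, -1.1, -0.4]
opening: 0.0953
t 2.77 pos [627.8  -5.2 236.8] rot [ 3.141 -0.     0.14 ] open 95.3 F [-0.1 -1.1 -0.4]
twist units [ 0. -0. -0.] then travel units [ 1.42 -1.53  4.69]
```

```bash
python3 -m handwheel '{"travel":[[0.71,-0.77,0],[0.71,-0.76,0],[0,0,0],[0,0,0.9],[0,0,0.9],[0,0,0.9],[0,0,0],[0,0,0.7],[0,0,0.7],[0,0,0.59],[0,0,0],[0,0,0]],"twist":[[0,0,0],[0,0,0],[0,0,0],[0,0,0],[0,0,0],[0,0,0],[0,0,0],[0,0,0],[0,0,0],[0,0,0],[0,0,0],[0,0,0]],"gripper":[1,1,1,1,1,1,1,1,1,1,1,1]}'
python3 - <<'E'
from h import *
plan(675.3,63.5,49,.14)
s=snap("scene"); cv2.imwrite("pics/g1.png",cv2.resize(s["image"][160:310,130:330,::-1],(800,600)))
E
```

```text
time: 3.77
tool_pos: [0.6748, 0.061, 0.05]
tool_rot: [3.142, 0.0, 0.14]
force: [-0.2, 0.5, 0.3]
opening: 0.0955
t 3.77 pos [674.8  61.   50. ] rot [3.142 0.    0.14 ] open 95.5 F [-0.2  0.5  0.3]
twist units [ 0.  0. -0.] then travel units [ 0.02 -0.06  0.02]
```

View pics/g1.png

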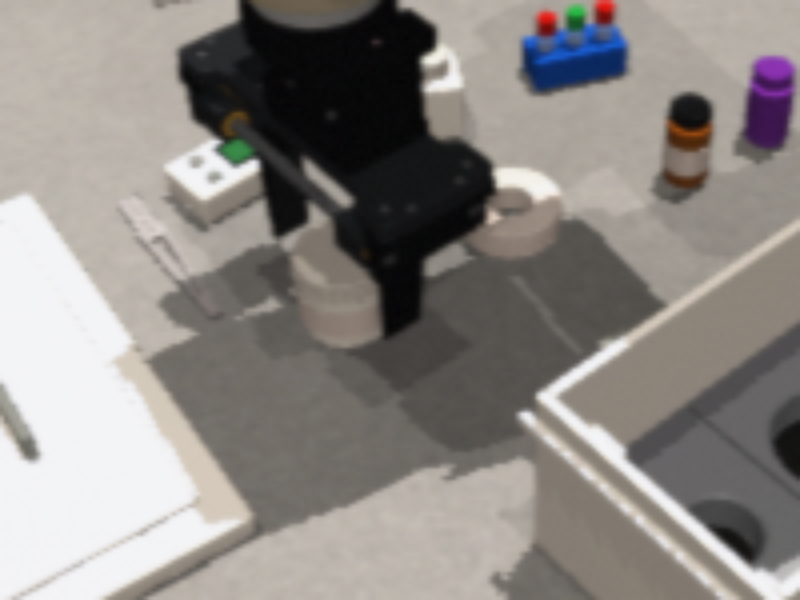

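The pot (crop (340,280)) stands between the two fingers with clearance. I close and lift.

```bash
python3 -m handwheel '{"travel":[[0,-0.05,0],[0,0,0],[0,0,0],[0,0,0],[0,0,0],[0,0,0],[0,0,0],[0,0,0],[0,0,0],[0,0,-0.3],[0,0,-0.7],[0,0,-0.9],[0,0,-0.9],[0,0,-0.8],[0,0,0]],"twist":[[0,0,0],[0,0,0],[0,0,0],[0,0,0],[0,0,0],[0,0,0],[0,0,0],[0,0,0],[0,0,0],[0,0,0],[0,0,0],[0,0,0],[0,0,0],[0,0,0],[0,0,0]],"gripper":[1,0,0,0,0,0,0,0,0,0,0,0,0,0,0]}'
python3 - <<'E'
from h import *
plan(525,292.7,190,.14)
for n in("top","scene"):
    s=snap(n);P=cloud(s);o=np.array(s["position"])
    t=(.032-o[2])/(P[...,2]-o[2]); Q=o+(P-o)*t[...,None]
    for k,c in(("V",(.608,.304)),("P",(.525,.293)),("B",(.442,.281))):
        m=((np.hypot(Q[...,0]-c[0],Q[...,1]-c[1])<.05)&(P[...,2]<.027)).astype(np.uint8)
        nn,l,st,ce=cv2.connectedComponentsWithStats(m)
        if nn>1:
            i=1+np.argmax(st[1:,4]); print(n,k,*rect(Q,l==i))
E
```

```text
time: 5.07
tool_pos: [0.6763, 0.0633, 0.2009]
tool_rot: [3.14, -0.01, 0.14]
force: [0.8, -0.1, 0.1]
opening: 0.0527
t 5.07 pos [676.3  63.3 200.9] rot [ 3.14 -0.01  0.14] open 52.7 F [ 0.8 -0.1  0.1]
twist units [ 0.01 -0.09 -0.  ] then travel units [-2.94 -6.21  0.27]
top V [609.6 302. ] [34.8 40.6] 28.8 135 32.0
top P [530.  319.1] [ 9.3 36.4] 79.1 33 32.0
scene V [602.1 304. ] [20.6 37.9] 7.8 161 32.0
scene P [526.9 293.5] [62.3 62.9] 86.1 663 32.0
scene B [444.1 281.3] [50.  51.2] 8.2 441 32.0
```

```bash
python3 -m handwheel '{"travel":[[-0.3,-0.6,0],[-0.44,-0.93,0],[-0.44,-0.93,0],[-0.44,-0.93,0],[-0.44,-0.93,0],[-0.44,-0.93,0],[-0.31,-0.65,0],[-0.11,-0.31,0],[0,0,0],[0,0,0],[0,0,0],[0,0,0.6],[0,0,0.6],[0,0,0],[0,0,0]],"twist":[[0,0,0],[0,0,0],[0,0,0],[0,0,0],[0,0,0],[0,0,0],[0,0,0],[0,0,0],[0,0,0],[0,0,0],[0,0,0],[0,0,0],[0,0,0],[0,0,0],[0,0,0]],"gripper":[0,0,0,0,0,0,0,0,0,0,0,0,0,0,0]}'
python3 - <<'E'
from h import *
plan(525.8,293,60,.14)
a=snap("scene")["image"][150:380,220:500,::-1]; b=snap("top")["image"][100:280,70:289,::-1]
cv2.imwrite("pics/p2.png",np.hstack([cv2.resize(a,(400,329)),cv2.resize(b,(400,329))]))
E
```

```text
time: 6.42
tool_pos: [0.5243, 0.2916, 0.1443]
tool_rot: [3.141, 0.002, 0.138]
force: [0.1, -0.1, -0.7]
opening: 0.0527
t 6.42 pos [524.3 291.6 144.3] rot [3.141e+00 2.000e-03 1.380e-01] open 52.7 F [ 0.1 -0.1 -0.7]
twist units [ 0.01  0.02 -0.02] then travel units [ 0.04 -0.03  2.11]
```

View pics/p2.png

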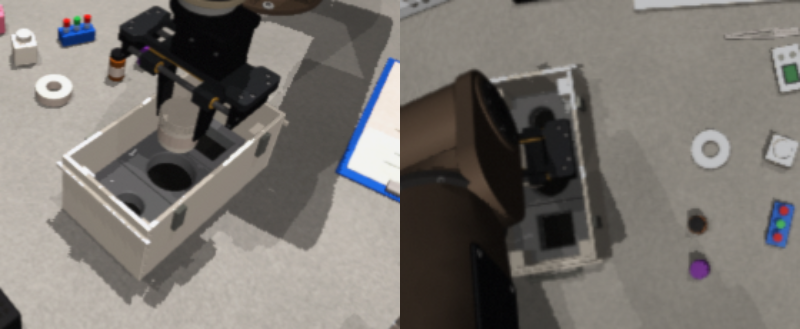

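The pot is held upright over the middle hole. I descend.

```bash
python3 -m handwheel '{"travel":[[0.04,-0.03,0],[0,0,0.5],[0,0,0.5],[0,0,0.4],[0,0,0.3],[0,0,0.2],[0,0,0.1],[0,0,0.05],[0,0,0.05],[0,0,0]],"twist":[[0,0,0],[0,0,0],[0,0,0],[0,0,0],[0,0,0],[0,0,0],[0,0,0],[0,0,0],[0,0,0],[0,0,0]],"gripper":[0,0,0,0,0,0,0,0,0,0]}'
python3 -c "
from h import *
plan(525.8,293,60,.14)"
```

```text
time: 7.35
tool_pos: [0.5256, 0.2944, 0.0614]
tool_rot: [-3.142, -0.001, 0.14]
force: [-0.9, -0.7, -1.1]
opening: 0.0529
t 7.35 pos [525.6 294.4  61.4] rot [-3.142e+00 -1.000e-03  1.400e-01] open 52.9 F [-0.9 -0.7 -1.1]
twist units [-0.   -0.01 -0.  ] then travel units [0.   0.04 0.03]
```

```bash
python3 -m handwheel '{"travel":[[0,0.03,0.03],[0,0,0.02],[0,0,0.02],[0,0,0]],"twist":[[0,0,0],[0,0,0],[0,0,0],[0,0,0]],"gripper":[0,0,0,0]}'
python3 -c "
from h import *
plan(525.8,293,60,.14)"
```

```text
time: 7.68
tool_pos: [0.5257, 0.2931, 0.0589]
tool_rot: [-3.142, -0.001, 0.14]
force: [-0.8, -1.9, 4.8]
opening: 0.0528
t 7.68 pos [525.7 293.1  58.9] rot [-3.142e+00 -1.000e-03  1.400e-01] open 52.8 F [-0.8 -1.9  4.8]
twist units [-0.   -0.01 -0.  ] then travel units [ 0.    0.   -0.03]
```

```bash
python3 -m handwheel '{"travel":[[0,0,0],[0,0,0],[0,0,0],[0,0,0],[0,0,-0.2],[0,0,-0.4],[0,0,-0.8],[0,0,-0.9],[0,0,-0.5],[0,0,0]],"twist":[[0,0,0],[0,0,0],[0,0,0],[0,0,0],[0,0,0],[0,0,0],[0,0,0],[0,0,0],[0,0,0],[0,0,0]],"gripper":[0.6,0.65,0.7,0.7,0.7,0.7,0.7,0.7,0.7,0.7]}'
python3 -c "
from h import *
plan(447.2,70.9,50,.14)"
```

```text
time: 8.52
tool_pos: [0.527, 0.2938, 0.1754]
tool_rot: [-3.14, -0.007, 0.14]
force: [0.6, 0.4, 0.4]
opening: 0.0661
t 8.52 pos [527.  293.8 175.4] rot [-3.14  -0.007  0.14 ] open 66.1 F [0.6 0.4 0.4]
twist units [-0.02 -0.06 -0.  ] then travel units [-2.75  5.24  3.13]
```

```bash
python3 -m handwheel '{"travel":[[-0.3,0.5,0],[-0.45,0.87,0],[-0.45,0.87,0],[-0.45,0.87,0],[-0.45,0.87,0],[-0.45,0.87,0],[-0.2,0.39,0],[0,0,0.4],[0,0,0.8],[0,0,0.8],[0,0,0.3],[0,0,0],[0,0,0]],"twist":[[0,0,0],[0,0,0],[0,0,0],[0,0,0],[0,0,0],[0,0,0],[0,0,0],[0,0,0],[0,0,0],[0,0,0],[0,0,0],[0,0,0],[0,0,0]],"gripper":[0.7,0.7,0.7,0.7,0.7,0.7,0.7,0.7,0.7,0.7,0.7,0.7,0.7]}'
python3 - <<'E'
from h import *
plan(447.2,70.9,50,.14)
s=snap("scene");a=s["image"][130:260,200:373,::-1]; b=s["image"][150:380,220:500,::-1]
cv2.imwrite("pics/v1.png",np.hstack([cv2.resize(a,(400,300)),cv2.resize(b,(365,300))]))
E
```

```text
time: 9.6
tool_pos: [0.4455, 0.0702, 0.0779]
tool_rot: [-3.141, 0.002, 0.14]
force: [0.0, 0.0, 0.9]
opening: 0.0668
t 9.6 pos [445.5  70.2  77.9] rot [-3.141e+00  2.000e-03  1.400e-01] open 66.8 F [0.  0.  0.9]
twist units [-0.    0.01 -0.  ] then travel units [ 0.04 -0.01  0.7 ]
```

View pics/v1.png

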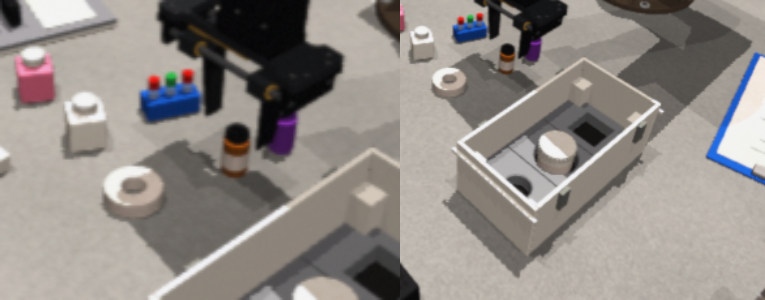

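The pot sits in its hole (right, (557,150)). The amber vial (235,150) lies between the fingertips, and the purple one stays outside. I take the vial.

```bash
python3 -m handwheel '{"travel":[[0.04,0,0.3],[0,0,0.3],[0,0,0.1],[0,0,0],[0,0,0],[0,0,0],[0,0,0],[0,0,0],[0,0,0],[0,0,0],[0,0,0],[0,0,-0.3],[0,0,-0.7],[0,0,-0.9],[0,0,-0.9],[0,0,-0.8],[0,0,0]],"twist":[[0,0,0],[0,0,0],[0,0,0],[0,0,0],[0,0,0],[0,0,0],[0,0,0],[0,0,0],[0,0,0],[0,0,0],[0,0,0],[0,0,0],[0,0,0],[0,0,0],[0,0,0],[0,0,0],[0,0,0]],"gripper":[0.7,0.7,0.7,0.7,0.7,0,0,0,0,0,0,0,0,0,0,0,0]}'
python3 - <<'E'
from h import *
plan(608.5,304.3,190,.14)
s=snap("scene");a=s["image"][90:220,230:403,::-1]
cv2.imwrite("pics/v2.png",cv2.resize(a,(560,420)))
E
```

```text
time: 11.07
tool_pos: [0.4491, 0.0706, 0.1992]
tool_rot: [3.14, -0.008, 0.14]
force: [0.2, -0.4, 1.7]
opening: 0.0271
t 11.07 pos [449.1  70.6 199.2] rot [ 3.14  -0.008  0.14 ] open 27.1 F [ 0.2 -0.4  1.7]
twist units [ 0.01 -0.07  0.  ] then travel units [ 4.76 -5.23  0.23]
```

View pics/v2.png

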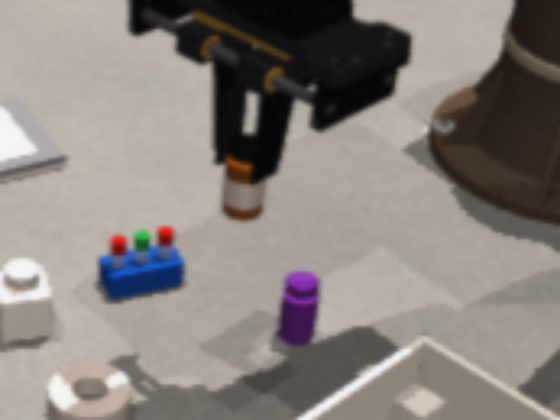

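The amber vial (240,190) is held upright. I carry it to the small hole.

```bash
python3 -m handwheel '{"travel":[[0.35,-0.4,0],[0.65,-0.72,0],[0.65,-0.72,0],[0.65,-0.72,0],[0.65,-0.72,0],[0.65,-0.72,0],[0.65,-0.71,0],[0.35,-0.38,0],[0.16,-0.14,0],[0,0,0],[0,0,0],[0,0,0.6],[0,0,0.7],[0,0,0],[0,0,0]],"twist":[[0,0,0],[0,0,0],[0,0,0],[0,0,0],[0,0,0],[0,0,0],[0,0,0],[0,0,0],[0,0,0],[0,0,0],[0,0,0],[0,0,0],[0,0,0],[0,0,0],[0,0,0]],"gripper":[0,0,0,0,0,0,0,0,0,0,0,0,0,0,0]}'
python3 - <<'E'
from h import *
plan(608.5,304.3,60,.14)
E
```

```text
time: 12.37
tool_pos: [0.606, 0.3027, 0.1416]
tool_rot: [3.141, 0.003, 0.139]
force: [0.5, -0.2, -0.3]
opening: 0.027
t 12.37 pos [606.  302.7 141.6] rot [3.141e+00 3.000e-03 1.390e-01] open 27.0 F [ 0.5 -0.2 -0.3]
twist units [ 0.01  0.02 -0.01] then travel units [ 0.07 -0.03  2.04]
```

```bash
python3 -m handwheel '{"travel":[[0.04,-0.02,0],[0,0,0.3],[0,0,0.5],[0,0,0.4],[0,0,0.3],[0,0,0.2],[0,0,0.1],[0,0,0.05],[0,0,0.05],[0,0,0.05],[0,0,0]],"twist":[[0,0,0],[0,0,0],[0,0,0],[0,0,0],[0,0,0],[0,0,0],[0,0,0],[0,0,0],[0,0,0],[0,0,0],[0,0,0]],"gripper":[0,0,0,0,0,0,0,0,0,0,0]}'
python3 - <<'E'
from h import *
plan(608.5,304.3,60,.14)
E
```

```text
time: 13.28
tool_pos: [0.609, 0.3054, 0.0658]
tool_rot: [-3.141, -0.003, 0.14]
force: [-1.4, 0.1, 6.1]
opening: 0.0268
t 13.28 pos [609.  305.4  65.8] rot [-3.141e+00 -3.000e-03  1.400e-01] open 26.8 F [-1.4  0.1  6.1]
twist units [-0.   -0.02 -0.  ] then travel units [-0.02  0.03  0.14]
```

```bash
python3 -m handwheel '{"travel":[[0,0,0],[0,0,0.05],[0,0,0]],"twist":[[0,0,0],[0,0,0],[0,0,0]],"gripper":[0,0,0]}'
python3 - <<'E'
from h import *
plan(608.5,304.3,60,.14)
s=snap("scene");a=s["image"][180:330,250:450,::-1]
cv2.imwrite("pics/v3.png",cv2.resize(a,(800,600),interpolation=cv2.INTER_CUBIC))
E
```

```text
time: 13.53
tool_pos: [0.6093, 0.3059, 0.0654]
tool_rot: [-3.14, -0.004, 0.14]
force: [-4.8, 0.2, 17.9]
opening: 0.0271
t 13.53 pos [609.3 305.9  65.4] rot [-3.14  -0.004  0.14 ] open 27.1 F [-4.8  0.2 17.9]
twist units [-0.01 -0.03 -0.  ] then travel units [-0.02  0.04  0.13]
```

View pics/v3.png

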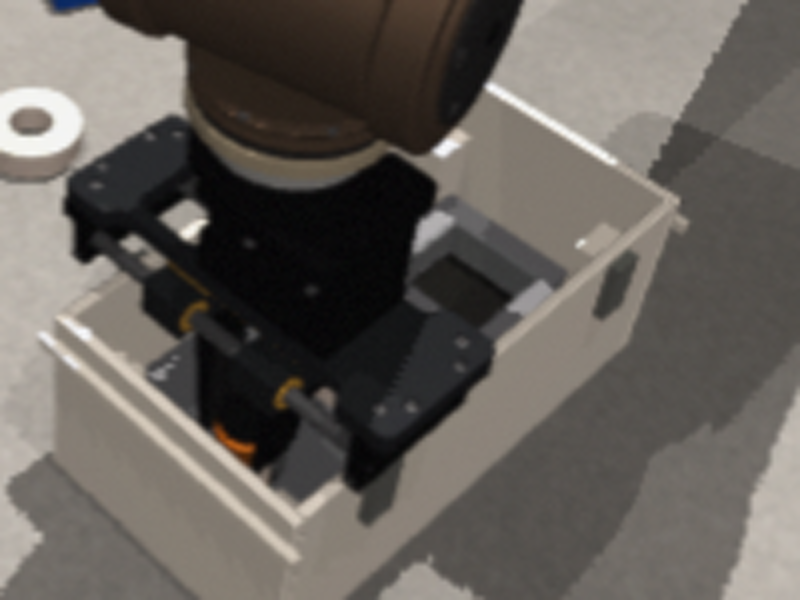

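```bash
python3 - <<'E'
from h import *
s=snap("scene");P=cloud(s);im=s["image"].astype(int)
for v in range(272,300,2):
    u=309; print(v,[(im[v,u+d].tolist(),np.round(P[v,u+d]*1000).tolist()) for d in(-4,0,4)])
E
python3 -m handwheel '{"travel":[[0,0,-0.1],[0,0,0]],"twist":[[0,0,0],[0,0,0]],"gripper":[0,0]}'
```

```text
272 [([15, 14, 15], [615.0, 292.0, 84.0]), ([17, 17, 18], [640.0, 328.0, 139.0]), ([23, 25, 25], [638.0, 335.0, 145.0])]
274 [([13, 13, 15], [615.0, 292.0, 78.0]), ([17, 18, 18], [641.0, 330.0, 136.0]), ([17, 18, 18], [638.0, 335.0, 141.0])]
276 [([14, 12, 13], [613.0, 292.0, 71.0]), ([18, 18, 18], [641.0, 330.0, 132.0]), ([18, 17, 18], [638.0, 336.0, 136.0])]
278 [([14, 13, 14], [613.0, 292.0, 65.0]), ([12, 11, 12], [605.0, 294.0, 63.0]), ([16, 17, 17], [639.0, 337.0, 133.0])]
280 [([12, 12, 12], [614.0, 294.0, 62.0]), ([12, 11, 12], [609.0, 299.0, 64.0]), ([15, 14, 15], [639.0, 338.0, 129.0])]
282 [([13, 13, 13], [617.0, 298.0, 64.0]), ([8, 8, 10], [611.0, 301.0, 63.0]), ([11, 11, 11], [606.0, 306.0, 65.0])]
284 [([22, 14, 9], [619.0, 301.0, 62.0]), ([12, 11, 12], [614.0, 305.0, 63.0]), ([9, 8, 10], [609.0, 310.0, 65.0])]
286 [([52, 27, 11], [621.0, 303.0, 61.0]), ([12, 11, 12], [617.0, 309.0, 64.0]), ([10, 11, 12], [612.0, 313.0, 65.0])]
288 [([125, 62, 16], [619.0, 302.0, 51.0]), ([13, 12, 12], [620.0, 313.0, 65.0]), ([11, 9, 10], [613.0, 316.0, 63.0])]
290 [([121, 75, 46], [621.0, 305.0, 50.0]), ([93, 48, 18], [619.0, 312.0, 57.0]), ([28, 15, 10], [618.0, 321.0, 67.0])]
292 [([198, 187, 174], [653.0, 337.0, 106.0]), ([142, 73, 21], [619.0, 313.0, 53.0]), ([105, 53, 17], [618.0, 321.0, 62.0])]
294 [([211, 200, 188], [654.0, 340.0, 105.0]), ([110, 86, 68], [618.0, 313.0, 46.0]), ([33, 19, 10], [618.0, 322.0, 57.0])]
296 [([143, 134, 123], [656.0, 342.0, 103.0]), ([204, 193, 178], [652.0, 347.0, 106.0]), ([27, 22, 19], [619.0, 324.0, 54.0])]
298 [([135, 127, 116], [656.0, 343.0, 99.0]), ([195, 185, 171], [654.0, 350.0, 106.0]), ([141, 131, 121], [618.0, 324.0, 46.0])]
time: 13.8
tool_pos: [0.6088, 0.3054, 0.0677]
tool_rot: [-3.141, -0.002, 0.14]
force: [-0.4, -0.2, -1.1]
opening: 0.0267
```

Depth puts the cap top at z≈64 mm and the shoulder at ≈52 mm, so the vial is on the hole floor. I lower the last 2 mm again and release.

```bash
python3 -m handwheel '{"travel":[[0,0,0.06],[0,0,0],[0,0,0],[0,0,0],[0,0,0],[0,0,0],[0,0,-0.2],[0,0,-0.4],[0,0,-0.8],[0,0,-0.9],[0,0,-0.5],[0,0,0]],"twist":[[0,0,0],[0,0,0],[0,0,0],[0,0,0],[0,0,0],[0,0,0],[0,0,0],[0,0,0],[0,0,0],[0,0,0],[0,0,0],[0,0,0]],"gripper":[0,0.32,0.36,0.4,0.45,0.5,0.5,0.5,0.5,0.5,0.5,0.6]}'
python3 -c "
from h import *
plan(552.5,-55.6,53,-.36)
s=snap('scene');P=cloud(s)
m=sel(P,(.608,.304),.03,.035,.08); print(rect(P,m),np.nanmax(P[m][:,2]))
m=sel(P,(.608,.304),.03,.058,.08); print(rect(P,m))
m=sel(P,(.526,.293),.04,.05,.08); print(rect(P,m))
"
```

```text
time: 14.8
tool_pos: [0.6098, 0.3058, 0.1816]
tool_rot: [-3.14, -0.008, 0.14]
force: [0.2, 0.5, 0.1]
opening: 0.0505
t 14.8 pos [609.8 305.8 181.6] rot [-3.14  -0.008  0.14 ] open 50.5 F [0.2 0.5 0.1]
twist units [-0.03 -0.06  4.17] then travel units [1.84 8.96 3.21]
(array([609.5, 306. ]), array([25.8, 25.8]), 77.9, 246, np.float64(61.9)) 0.06721231540813277
(array([608.9, 305.1]), array([23.8, 25.1]), 77.9, 149, np.float64(63.6))
(array([526.3, 294.9]), array([56.5, 48.7]), 14.8, 545, np.float64(59.7))
```

```bash
python3 -m handwheel '{"travel":[[0,0,0],[0,0,0],[0,0,0],[0,0,0],[0,0,0],[0.1,0.5,0],[0.2,0.97,0],[0.2,0.97,0],[0.2,0.97,0],[0.2,0.97,0],[0.2,0.97,0],[0.2,0.97,0],[0.2,0.97,0],[0.2,0.97,0],[0.14,0.6,0],[0,0,0.5],[0,0,0.8],[0,0,0.8],[0,0,0.4],[0,0,0]],"twist":[[0,0,0.82],[0,0,0.82],[0,0,0.82],[0,0,0.82],[0,0,0.84],[0,0,0],[0,0,0],[0,0,0],[0,0,0],[0,0,0],[0,0,0],[0,0,0],[0,0,0],[0,0,0],[0,0,0],[0,0,0],[0,0,0],[0,0,0],[0,0,0],[0,0,0]],"gripper":[0.68,0.68,0.68,0.68,0.68,0.68,0.68,0.68,0.68,0.68,0.68,0.68,0.68,0.68,0.68,0.68,0.68,0.68,0.68,0.68]}'
python3 -c "
from h import *
plan(552.5,-55.6,51,-.354)"
```

```text
time: 16.52
tool_pos: [0.552, -0.0525, 0.0718]
tool_rot: [3.14, 0.007, -0.355]
force: [-0.7, 0.2, 0.0]
opening: 0.0645
t 16.52 pos [552.  -52.5  71.8] rot [ 3.14   0.007 -0.355] open 64.5 F [-0.7  0.2  0. ]
twist units [ 0.01  0.06 -0.01] then travel units [0.04 0.07 0.52]
```

```bash
python3 -m handwheel '{"travel":[[0.03,0.05,0],[0,0,0.3],[0,0,0.2],[0,0,0],[0,0,0],[0,0,0]],"twist":[[0,0,0],[0,0,0],[0,0,0],[0,0,0],[0,0,0],[0,0,0]],"gripper":[0.68,0.68,0.68,0.68,0.68,0.68]}'
python3 -c "
from h import *
plan(552.5,-55.6,50,-.354)
s=snap('scene')
cv2.imwrite('pics/b1.png',cv2.resize(s['image'][100:230,160:333,::-1],(800,600)))"
```

```text
time: 17.02
tool_pos: [0.5549, -0.0551, 0.0566]
tool_rot: [-3.142, -0.001, -0.355]
force: [0.1, -0.7, 0.0]
opening: 0.065
t 17.02 pos [554.9 -55.1  56.6] rot [-3.142e+00 -1.000e-03 -3.550e-01] open 65.0 F [ 0.1 -0.7  0. ]
twist units [-0.   -0.01 -0.  ] then travel units [-0.05  0.03  0.16]
```

View pics/b1.png

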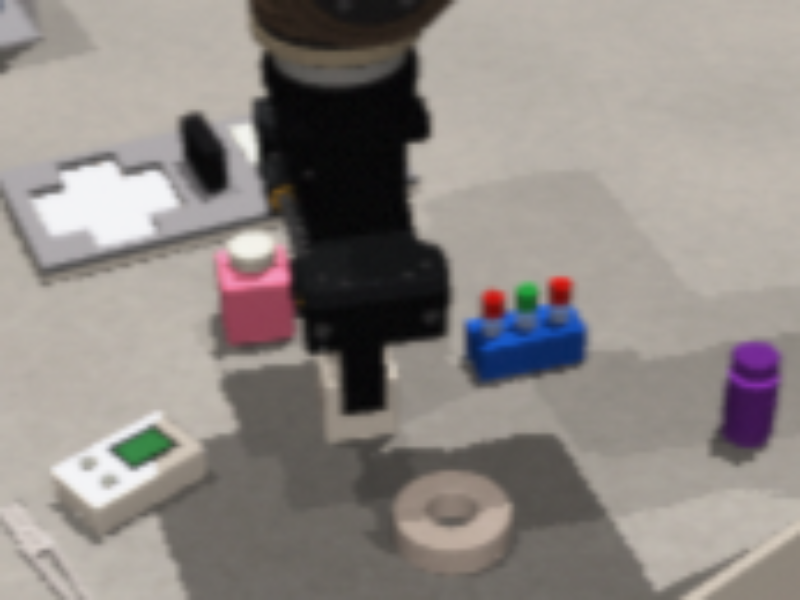

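The white bottle (360,400) is between the fingers and square to them. I lower 6.5 mm, close and lift.

```bash
python3 -m handwheel '{"travel":[[-0.05,0.03,0.16],[0,0,0],[0,0,0],[0,0,0],[0,0,0],[0,0,0],[0,0,0],[0,0,0],[0,0,0],[0,0,-0.3],[0,0,-0.7],[0,0,-0.9],[0,0,-0.9],[0,0,-0.7],[0,0,-0.2],[0,0,0],[0,0,0]],"twist":[[0,0,0],[0,0,0],[0,0,0],[0,0,0],[0,0,0],[0,0,0],[0,0,0],[0,0,0],[0,0,0],[0,0,0],[0,0,0],[0,0,0],[0,0,0],[0,0,0],[0,0,0],[0,0,0],[0,0,0]],"gripper":[0.68,0.68,0,0,0,0,0,0,0,0,0,0,0,0,0,0,0]}'
python3 -c "
from h import *
plan(443,281.3,190,.14)"
```

```text
time: 18.48
tool_pos: [0.5519, -0.0554, 0.1966]
tool_rot: [3.141, 0.001, -0.355]
force: [-0.2, 0.4, -1.8]
opening: 0.0399
t 18.48 pos [551.9 -55.4 196.6] rot [ 3.141e+00  1.000e-03 -3.550e-01] open 39.9 F [-0.2  0.4 -1.8]
twist units [ 0.    0.01 -4.12] then travel units [-1.52 -8.71  0.17]
```

```bash
python3 -m handwheel '{"travel":[[0,0,0],[0,0,0],[0,0,0],[0,0,0],[0,0,0],[0,0,0],[-0.09,-0.5,0],[-0.16,-0.9,0],[-0.16,-0.9,0],[-0.16,-0.9,0],[-0.16,-0.9,0],[-0.16,-0.9,0],[-0.16,-0.9,0],[-0.16,-0.9,0],[-0.16,-0.9,0],[-0.1,-0.6,0],[-0.05,-0.36,0],[0,-0.05,0],[0,0,0],[0,0,0]],"twist":[[0,0,-0.6],[0,0,-0.8],[0,0,-0.8],[0,0,-0.8],[0,0,-0.8],[0,0,-0.32],[0,0,0],[0,0,0],[0,0,0],[0,0,0],[0,0,0],[0,0,0],[0,0,0],[0,0,0],[0,0,0],[0,0,0],[0,0,0],[0,0,0],[0,0,0],[0,0,0]],"gripper":[0,0,0,0,0,0,0,0,0,0,0,0,0,0,0,0,0,0,0,0]}'
python3 -c "
from h import *
plan(443,281.3,60,.14)
s=snap('scene')
cv2.imwrite('pics/b2.png',cv2.resize(s['image'][130:330,230:497,::-1],(800,600)))"
```

```text
time: 20.15
tool_pos: [0.4434, 0.2804, 0.1961]
tool_rot: [3.141, 0.002, 0.14]
force: [0.8, -0.2, 0.2]
opening: 0.0399
t 20.15 pos [443.4 280.4 196.1] rot [3.141e+00 2.000e-03 1.400e-01] open 39.9 F [ 0.8 -0.2  0.2]
twist units [ 0.01  0.02 -0.  ] then travel units [-0.01 -0.02  3.4 ]
```

View pics/b2.png

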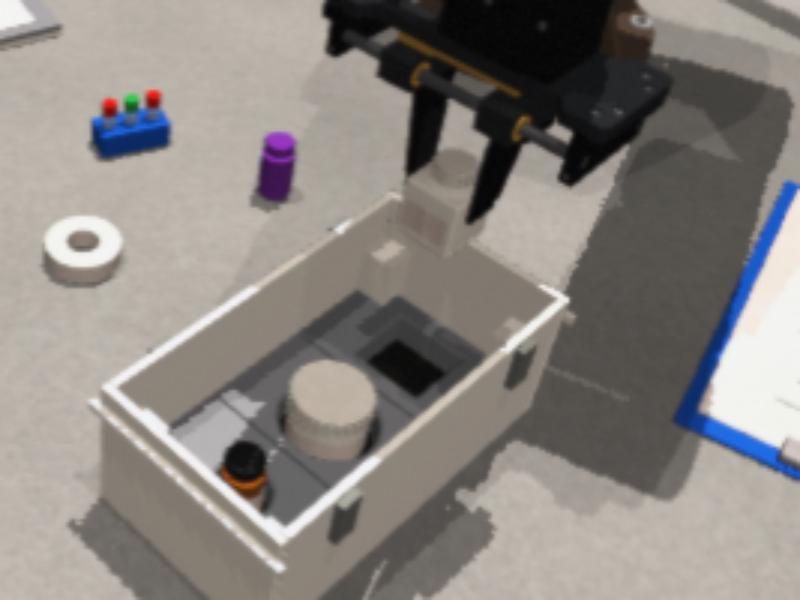

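The pot and vial stand upright in their holes, and the bottle is square above its hole. I descend in two stages.

```bash
python3 -m handwheel '{"travel":[[0,-0.01,0.3],[0,0,0.6],[0,0,0.7],[0,0,0.6],[0,0,0.4],[0,0,0.3],[0,0,0.2],[0,0,0.1],[0,0,0],[0,0,0],[0,0,0]],"twist":[[0,0,0],[0,0,0],[0,0,0],[0,0,0],[0,0,0],[0,0,0],[0,0,0],[0,0,0],[0,0,0],[0,0,0],[0,0,0]],"gripper":[0,0,0,0,0,0,0,0,0,0,0]}'
python3 -c "
from h import *
plan(443,281.3,60,.14)"
```

```text
time: 21.12
tool_pos: [0.4439, 0.2814, 0.0701]
tool_rot: [-3.141, -0.001, 0.14]
force: [-0.1, 0.7, -0.3]
opening: 0.04
t 21.12 pos [443.9 281.4  70.1] rot [-3.141e+00 -1.000e-03  1.400e-01] open 40.0 F [-0.1  0.7 -0.3]
twist units [-0.   -0.01 -0.  ] then travel units [-0.02  0.    0.25]
```

```bash
python3 -m handwheel '{"travel":[[-0.02,0,0.1],[0,0,0.07],[0,0,0.05],[0,0,0.03],[0,0,0],[0,0,0]],"twist":[[0,0,0],[0,0,0],[0,0,0],[0,0,0],[0,0,0],[0,0,0]],"gripper":[0,0,0,0,0,0]}'
python3 -c "
from h import *
plan(443,281.3,60,.14)
s=snap('scene');P=cloud(s)
m=sel(P,(.443,.281),.018,.045,.09); print(m.sum(),np.percentile(P[m][:,2],[5,50,95]))
"
```

```text
time: 21.62
tool_pos: [0.4426, 0.2814, 0.0595]
tool_rot: [3.141, 0.0, 0.14]
force: [-1.2, -0.5, 2.9]
opening: 0.0398
t 21.62 pos [442.6 281.4  59.5] rot [3.141 0.    0.14 ] open 39.8 F [-1.2 -0.5  2.9]
twist units [ 0.  0. -0.] then travel units [ 0.01  0.   -0.01]
213 [0.05174677 0.06329829 0.0672435 ]
```

```bash
python3 -m handwheel '{"travel":[[0,0,0],[0,0,0],[0,0,0],[0,0,-0.2],[0,0,-0.5],[0,0,-0.9],[0,0,-0.9],[0,0,-0.6],[0,0,0],[0,0,0],[0,0,0],[0,0,0],[0,0,0],[0,0,0],[0,0,0],[0,0,0],[0,0,0],[0,0,0],[0,0,0],[0,0,0]],"twist":[[0,0,0],[0,0,0],[0,0,0],[0,0,0],[0,0,0],[0,0,0],[0,0,0],[0,0,0],[0,0,-0.9],[0,0,-0.9],[0,0,-0.9],[0,0,-0.9],[0,0,-0.9],[0,0,-0.9],[0,0,-0.9],[0,0,-0.9],[0,0,-0.9],[0,0,-0.9],[0,0,-0.9],[0,0,-0.95]],"gripper":[0.5,0.55,0.55,0.55,0.55,0.55,0.55,0.55,0.55,0.55,0.55,0.55,0.55,0.55,0.55,0.55,0.55,0.55,0.55,0.55]}'
python3 -c "
from h import *
plan(516.3,-307.4,37,1.442)
for n in('top','scene'):
  s=snap(n);P=cloud(s)
  for k,c,rad,lo in(('B',(.443,.281),.025,.06),('V',(.608,.304),.025,.06),('P',(.526,.293),.035,.055),('grip',(.516,-.307),.05,.03)):
    m=sel(P,c,rad,lo,.08); print(n,k,rect(P,m) if m.sum()>5 else '')
"
```

```text
time: 23.33
tool_pos: [0.4427, 0.2813, 0.184]
tool_rot: [3.141, -0.0, 1.447]
force: [-0.1, -0.3, 0.2]
opening: 0.0519
t 23.33 pos [442.7 281.3 184. ] rot [ 3.141 -0.     1.447] open 51.9 F [-0.1 -0.3  0.2]
twist units [ 0.   -0.    0.04] then travel units [-14.36   3.72   3.67]
top B (array([441.6, 278.8]), array([24.8, 25.1]), 35.4, 87, np.float64(65.4))
top V (array([608. , 304.1]), array([24.3, 22.6]), 87.4, 68, np.float64(64.1))
top P (array([525.4, 287.1]), array([46., 51.]), 63.7, 232, np.float64(59.5))
top grip (array([ 515.3, -306.9]), array([51.2, 16.3]), 82.0, 128, np.float64(43.0))
scene B (array([443.1, 280.7]), array([26.2, 25.2]), 13.1, 127, np.float64(65.6))
scene V (array([609.3, 304.8]), array([23.6, 25.1]), 30.0, 142, np.float64(63.7))
scene P (array([527.5, 292. ]), array([53.8, 54.4]), 16.7, 537, np.float64(59.9))
scene grip (array([ 517.4, -306.2]), array([54.4, 15.9]), 82.2, 88, np.float64(43.0))
```

All three samples stand at their seated heights: 66, 64 and 60 mm. Next is the divider.

```bash
python3 -m handwheel '{"travel":[[-0.5,0.13,0],[-0.95,0.25,0],[-0.95,0.25,0],[-0.95,0.25,0],[-0.95,0.25,0],[-0.95,0.25,0],[-0.95,0.25,0],[-0.95,0.25,0],[-0.95,0.25,0],[-0.95,0.25,0],[-0.95,0.25,0],[-0.95,0.25,0],[-0.95,0.25,0],[-0.95,0.25,0],[-0.95,0.25,0],[-0.5,0.13,0],[-0.05,0,0.7],[0,0,0.9],[0,0,0.8],[0,0,0]],"twist":[[0,0,0.08],[0,0,0],[0,0,0],[0,0,0],[0,0,0],[0,0,0],[0,0,0],[0,0,0],[0,0,0],[0,0,0],[0,0,0],[0,0,0],[0,0,0],[0,0,0],[0,0,0],[0,0,0],[0,0,0],[0,0,0],[0,0,0],[0,0,0]],"gripper":[0.55,0.55,0.55,0.55,0.55,0.55,0.55,0.55,0.55,0.55,0.55,0.55,0.55,0.55,0.55,0.55,0.55,0.55,0.55,0.55]}'
python3 -c "
from h import *
plan(516.3,-307,39,1.437)"
```

```text
time: 25.1
tool_pos: [0.5104, -0.3067, 0.0825]
tool_rot: [-3.134, -0.004, 1.428]
force: [0.1, 0.3, 0.0]
opening: 0.0522
t 25.1 pos [ 510.4 -306.7   82.5] rot [-3.134 -0.004  1.428] open 52.2 F [0.1 0.3 0. ]
twist units [-0.06 -0.03 -0.08] then travel units [0.01 0.15 1.09]
```

```bash
python3 -m handwheel '{"travel":[[0,0,0],[0,0.1,0],[0,0,0.3],[0,0,0.3],[0,0,0.2],[0,0,0],[0,0,0],[0,0,0]],"twist":[[0,0,0],[0,0,0],[0,0,0],[0,0,0],[0,0,0],[0,0,0],[0,0,0],[0,0,0]],"gripper":[0.55,0.55,0.55,0.55,0.55,0.55,0.55,0.55]}'
python3 -c "
from h import *
plan(516.3,-307,39,1.437)"
```

```text
time: 25.77
tool_pos: [0.5166, -0.3085, 0.0556]
tool_rot: [3.142, 0.0, 1.432]
force: [-0.1, -0.2, 0.5]
opening: 0.0526
t 25.77 pos [ 516.6 -308.5   55.6] rot [3.142 0.    1.432] open 52.6 F [-0.1 -0.2  0.5]
twist units [ 0.    0.   -0.04] then travel units [ 0.04 -0.01  0.41]
```

Aligned within 2 mm. I lower to the grip, close, and lift clear.

```bash
python3 -m handwheel '{"travel":[[0.03,0,0.2],[0,0,0.2],[0,0,0],[0,0,0],[0,0,0],[0,0,0],[0,0,0],[0,0,0],[0,0,0],[0,0,0],[0,0,-0.2],[0,0,-0.5],[0,0,-0.8],[0,0,-0.9],[0,0,-0.9],[0,0,-0.6],[0,0,0],[0,0,0]],"twist":[[0,0,-0.04],[0,0,0],[0,0,0],[0,0,0],[0,0,0],[0,0,0],[0,0,0],[0,0,0],[0,0,0],[0,0,0],[0,0,0],[0,0,0],[0,0,0],[0,0,0],[0,0,0],[0,0,0],[0,0,0],[0,0,0]],"gripper":[0.55,0.55,0.55,0,0,0,0,0,0,0,0,0,0,0,0,0,0,0]}'
python3 -c "
from h import *
plan(525.6,293,195,1.710)
s=snap('top')
cv2.imwrite('pics/d1.png',cv2.resize(s['image'][90:290,250:512,::-1],(786,600)))"
```

```text
time: 27.27
tool_pos: [0.5168, -0.3073, 0.1968]
tool_rot: [3.139, 0.001, 1.437]
force: [0.2, 1.4, -3.2]
opening: 0.0158
t 27.27 pos [ 516.8 -307.3  196.8] rot [3.139e+00 1.000e-03 1.437e+00] open 15.8 F [ 0.2  1.4 -3.2]
twist units [ 0.02  0.01 -2.27] then travel units [14.83  2.3   0.04]
```

View pics/d1.png

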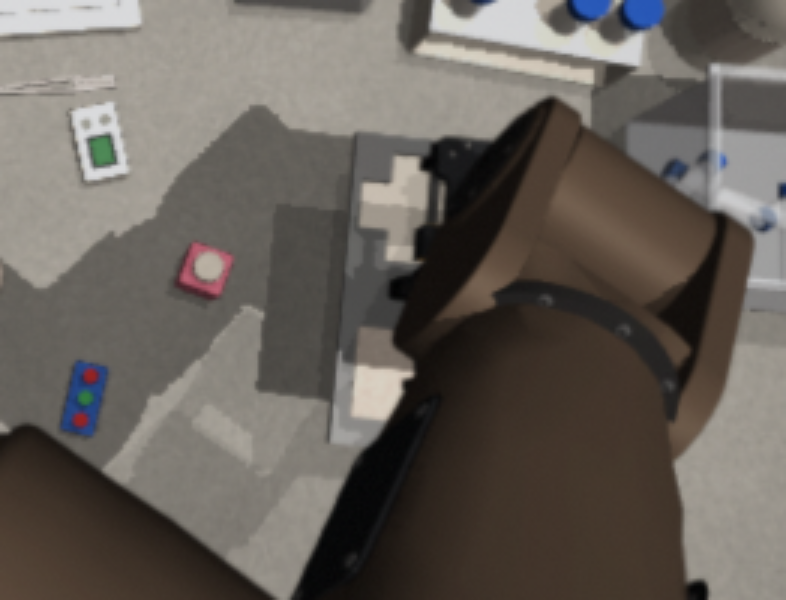

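The divider is held level. I turn it and carry it over the carrier.

```bash
python3 -m handwheel '{"travel":[[0,0,0],[0,0,0],[0,0,0],[0.4,0.06,0],[0.8,0.12,0],[0.94,0.145,0],[0.94,0.145,0],[0.94,0.145,0],[0.94,0.145,0],[0.94,0.145,0],[0.94,0.145,0],[0.94,0.145,0],[0.94,0.145,0],[0.94,0.145,0],[0.94,0.145,0],[0.94,0.145,0],[0.94,0.145,0],[0.94,0.145,0],[0.94,0.145,0],[0.8,0.12,0]],"twist":[[0,0,-0.76],[0,0,-0.76],[0,0,-0.75],[0,0,0],[0,0,0],[0,0,0],[0,0,0],[0,0,0],[0,0,0],[0,0,0],[0,0,0],[0,0,0],[0,0,0],[0,0,0],[0,0,0],[0,0,0],[0,0,0],[0,0,0],[0,0,0],[0,0,0]],"gripper":[0,0,0,0,0,0,0,0,0,0,0,0,0,0,0,0,0,0,0,0]}'
python3 -m handwheel '{"travel":[[0,0,0],[0,0,0],[0,0,0],[0,0,0],[0,0,0]],"twist":[[0,0,0],[0,0,0],[0,0,0],[0,0,0],[0,0,0]],"gripper":[0,0,0,0,0]}'
python3 -c "
from h import *
plan(525.6,293,195,1.710)
s=snap('scene');P=cloud(s);a=1.71-np.pi/2
print(sel(P,(.525,.293),.15,.14,.19).sum())
m=sel(P,(.5256,.293),.15,.155,.185); q=(P[m][:,:2]-(.5256,.293))@np.array([[np.cos(a),-np.sin(a)],[np.sin(a),np.cos(a)]]); print('div ext',np.percentile(q,[.3,99.7],axis=0)*1000, rect(P,m))
b=snap('top')['image']
cv2.imwrite('pics/d2.png',cv2.resize(np.hstack([s['image'][130:370,200:480,::-1],b[80:320,30:310,::-1]]),(800,343)))"
```

```text
time: 28.98
tool_pos: [0.5236, 0.3089, 0.1938]
tool_rot: [-3.139, 0.001, 1.708]
force: [-0.0, -0.1, -1.6]
opening: 0.016
time: 29.4
tool_pos: [0.5252, 0.3052, 0.1951]
tool_rot: [-3.141, 0.0, 1.708]
force: [-0.6, -0.2, -2.2]
opening: 0.0158
t 29.4 pos [525.2 305.2 195.1] rot [-3.141  0.     1.708] open 15.8 F [-0.6 -0.2 -2.2]
twist units [-0.01  0.   -0.02] then travel units [-0.3  -0.03  0.  ]
6454
div ext [[-121.63800032  -47.67503887]
 [ 124.17135919   70.93867013]] (array([523.9, 304.1]), array([250.1, 119.8]), 7.6, 6397, np.float64(167.1))
```

View pics/d2.png

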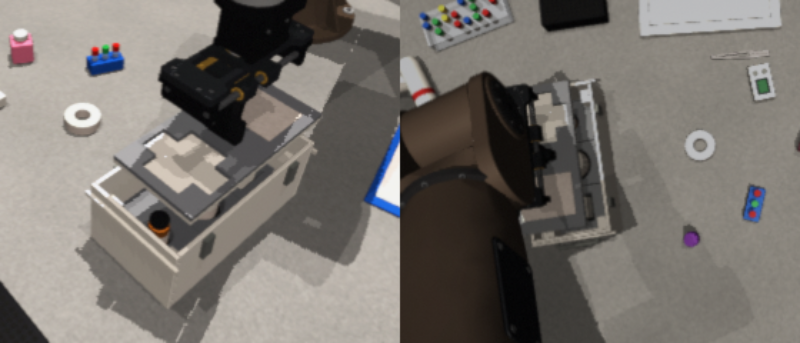

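```bash
python3 -m handwheel '{"travel":[[-0.29,-0.02,0],[0,0,0],[0,0,0.3],[0,0,0.4],[0,0,0.2],[0,0,0],[0,0,0],[0,0,0]],"twist":[[0,0,0],[0,0,0],[0,0,0],[0,0,0],[0,0,0],[0,0,0],[0,0,0],[0,0,0]],"gripper":[0,0,0,0,0,0,0,0]}'
python3 -c "
from h import *
plan(526,293.5,109.6,1.710)
s=snap('scene');P=cloud(s);a=1.71-np.pi/2
m=sel(P,(.5256,.293),.15,.12,.145); q=(P[m][:,:2]-(.5256,.293))@np.array([[np.cos(a),-np.sin(a)],[np.sin(a),np.cos(a)]]); print('div ext',np.percentile(q,[.3,99.7],axis=0)*1000, rect(P,m))
"
```

```text
time: 30.17
tool_pos: [0.5264, 0.2946, 0.1601]
tool_rot: [3.141, -0.0, 1.709]
force: [-0.1, 0.5, -1.8]
opening: 0.0161
t 30.17 pos [526.4 294.6 160.1] rot [ 3.141 -0.     1.709] open 16.1 F [-0.1  0.5 -1.8]
twist units [ 0.01 -0.   -0.01] then travel units [-0.03 -0.01  1.26]
div ext [[-121.99772292  -58.4867204 ]
 [ 123.99458839   60.23777907]] (array([525.9, 293.4]), array([248.8, 120.5]), 7.8, 5894, np.float64(131.9))
```

```bash
python3 -m handwheel '{"travel":[[0,0,0.2],[0,0,0.3],[0,0,0.3],[0,0,0.2],[0,0,0.1],[0,0,0.05],[0,0,0],[0,0,0],[0,0,0]],"twist":[[0,0,0],[0,0,0],[0,0,0],[0,0,0],[0,0,0],[0,0,0],[0,0,0],[0,0,0],[0,0,0]],"gripper":[0,0,0,0,0,0,0,0,0]}'
python3 -c "
from h import *
plan(526,293.5,109.6,1.710)"
```

```text
time: 30.97
tool_pos: [0.5263, 0.2947, 0.1139]
tool_rot: [3.141, -0.0, 1.709]
force: [0.3, -0.6, -2.1]
opening: 0.0159
t 30.97 pos [526.3 294.7 113.9] rot [ 3.141 -0.     1.709] open 15.9 F [ 0.3 -0.6 -2.1]
twist units [ 0.01 -0.   -0.  ] then travel units [-0.03 -0.01  0.11]
```

```bash
python3 -m handwheel '{"travel":[[0,0,0.05],[0,0,0.05],[0,0,0.02],[0,0,0],[0,0,0]],"twist":[[0,0,0],[0,0,0],[0,0,0],[0,0,0],[0,0,0]],"gripper":[0,0,0,0,0]}'
python3 -c "
from h import *
plan(526,293.5,109.6,1.710)"
```

```text
time: 31.38
tool_pos: [0.5262, 0.2947, 0.1096]
tool_rot: [3.141, -0.0, 1.709]
force: [-2.6, -0.8, 7.8]
opening: 0.0159
t 31.38 pos [526.2 294.7 109.6] rot [ 3.141 -0.     1.709] open 15.9 F [-2.6 -0.8  7.8]
twist units [ 0.01 -0.   -0.01] then travel units [-0.03 -0.01 -0.  ]
```

```bash
python3 -m handwheel '{"travel":[[0,0,0],[0,0,0],[0,0,0],[0,0,-0.3],[0,0,-0.7],[0,0,-0.8],[0,0,-0.3],[0,0,0],[0,0,0],[0,0,0],[0,0,0],[0,0,0],[0,0,0],[0,0,0],[0,0,0],[0,0,0],[0,0,0],[0,0,0],[0,0,0],[0,0,0]],"twist":[[0,0,0],[0,0,0],[0,0,0],[0,0,0],[0,0,0],[0,0,0],[0,0,0],[0,0,0.97],[0,0,0.97],[0,0,0.97],[0,0,0.97],[0,0,0.97],[0,0,0.97],[0,0,0.97],[0,0,0.97],[0,0,0.97],[0,0,0.97],[0,0,0.97],[0,0,0.97],[0,0,0.97]],"gripper":[0.3,0.4,0.4,0.4,0.4,0.4,0.4,0.5,0.6,0.7,0.7,0.7,0.7,0.7,0.7,0.7,0.7,0.7,0.7,0.7]}'
python3 -c "
from h import *
plan(681,-70.8,24,.192)
for n in('top','scene'):
  s=snap(n);P=cloud(s);a=1.71-np.pi/2
  m=sel(P,(.526,.293),.15,.076,.09); q=(P[m][:,:2]-(.5256,.293))@np.array([[np.cos(a),-np.sin(a)],[np.sin(a),np.cos(a)]]); print(n,'div ext',np.percentile(q,[.3,99.7],axis=0)*1000, rect(P,m))
  x=P[m]; A=np.c_[x[:,:2]-(.526,.293),np.ones(len(x))]; print('plane',np.linalg.lstsq(A,x[:,2],rcond=None)[0])
  m=sel(P,(.681,-.07),.055,.012,.03); print('logger',rect(P,m))
  if n=='top': z=s['image']
  else: cv2.imwrite('pics/d3.png',cv2.resize(np.hstack([s['image'][130:370,200:480,::-1],z[80:320,30:310,::-1]]),(800,343)))
"
```

```text
time: 33.05
tool_pos: [0.5261, 0.2946, 0.1935]
tool_rot: [-3.142, -0.001, 0.19]
force: [-0.6, -0.5, 0.2]
opening: 0.0664
t 33.05 pos [526.1 294.6 193.5] rot [-3.142e+00 -1.000e-03  1.900e-01] open 66.4 F [-0.6 -0.5  0.2]
twist units [-0.   -0.   -0.01] then travel units [2.06 9.71 4.24]
top div ext [[-142.3028025   -75.69140826]
 [ 131.38786188   65.16968023]] (array([525.2, 287.5]), array([287. , 142.7]), 8.1, 3050, np.float64(82.1))
plane [-0.00699467 -0.00145932  0.08194866]
logger (array([680. , -70.4]), array([70.1, 42.2]), 11.1, 384, np.float64(21.9))
scene div ext [[-133.31904433  -67.67259097]
 [ 141.55394136   76.05696354]] (array([529. , 297.7]), array([276.6, 145.2]), 8.0, 5791, np.float64(82.2))
plane [-0.00942581 -0.00115671  0.08189102]
logger (array([681.9, -71.7]), array([70.8, 45.6]), 10.7, 421, np.float64(22.1))
```

View pics/d3.png

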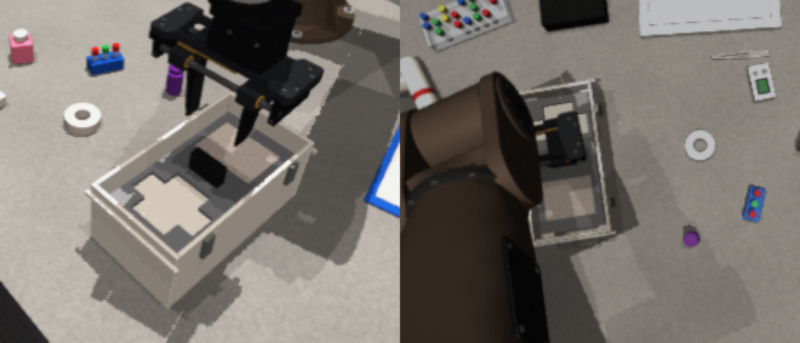

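The divider lies flat, with its foam top at 82 mm all over. Next is the logger.

```bash
python3 -m handwheel '{"travel":[[0.1,0.5,0],[0.2,0.94,0],[0.2,0.94,0],[0.2,0.94,0],[0.2,0.94,0],[0.2,0.94,0],[0.2,0.94,0],[0.2,0.94,0],[0.2,0.94,0],[0.2,0.94,0],[0.16,0.75,0],[0,0,0],[0,0,0.6],[0,0,0.9],[0,0,0.9],[0,0,0.6],[0,0,0.2],[0,0,0],[0,0,0],[0,0,0]],"twist":[[0,0,0],[0,0,0],[0,0,0],[0,0,0],[0,0,0],[0,0,0],[0,0,0],[0,0,0],[0,0,0],[0,0,0],[0,0,0],[0,0,0],[0,0,0],[0,0,0],[0,0,0],[0,0,0],[0,0,0],[0,0,0],[0,0,0],[0,0,0]],"gripper":[0.7,0.7,0.7,0.7,0.7,0.7,0.7,0.7,0.7,0.7,0.7,0.7,0.7,0.7,0.7,0.7,0.7,0.7,0.7,0.7]}'
python3 -c "
from h import *
plan(681,-71,25,.192)"
```

```text
time: 34.82
tool_pos: [0.6835, -0.0703, 0.0667]
tool_rot: [3.14, -0.003, 0.197]
force: [-0.4, 0.3, -0.7]
opening: 0.0665
t 34.82 pos [683.5 -70.3  66.7] rot [ 3.14e+00 -3.00e-03  1.97e-01] open 66.5 F [-0.4  0.3 -0.7]
twist units [ 0.01 -0.02  0.05] then travel units [-0.07  0.01  1.04]
```

```bash
python3 -m handwheel '{"travel":[[-0.06,0,0.2],[0,0,0.4],[0,0,0.25],[0,0,0.1],[0,0,0.05],[0,0,0],[0,0,0],[0,0,0]],"twist":[[0,0,0.04],[0,0,0],[0,0,0],[0,0,0],[0,0,0],[0,0,0],[0,0,0],[0,0,0]],"gripper":[0.7,0.7,0.7,0.7,0.7,0.7,0.7,0.7]}'
python3 -c "
from h import *
plan(681,-71,25,.192)
s=snap('scene')
cv2.imwrite('pics/l1.png',cv2.resize(s['image'][120:260,110:297,::-1],(600,450)))"
```

```text
time: 35.48
tool_pos: [0.6805, -0.0708, 0.0252]
tool_rot: [3.141, -0.001, 0.191]
force: [0.1, -0.4, 0.4]
opening: 0.0665
t 35.48 pos [680.5 -70.8  25.2] rot [ 3.141e+00 -1.000e-03  1.910e-01] open 66.5 F [ 0.1 -0.4  0.4]
twist units [ 0.   -0.01 -0.  ] then travel units [0.01 0.01 0.01]
```

View pics/l1.png

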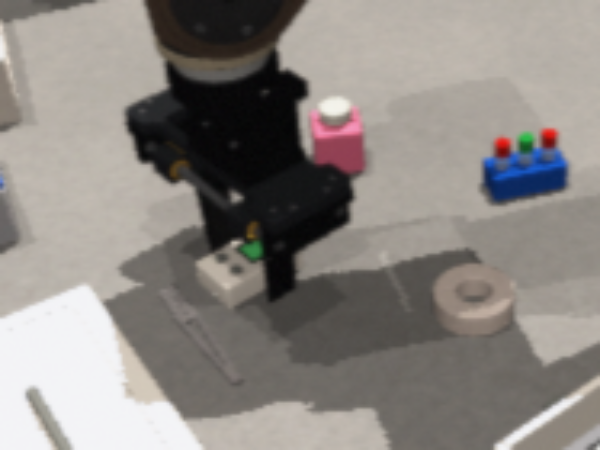

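The logger (235,270) is between the fingers. I close, lift, and measure the nest from the cameras now that it is unobstructed.

```bash
python3 -m handwheel '{"travel":[[0,0,0],[0,0,0],[0,0,0],[0,0,0],[0,0,0],[0,0,0],[0,0,0],[0,0,-0.2],[0,0,-0.6],[0,0,-0.9],[0,0,-0.9],[0,0,-0.9],[0,0,-0.5],[0,0,-0.2],[0,0,0],[0,0,0]],"twist":[[0,0,0],[0,0,0],[0,0,0],[0,0,0],[0,0,0],[0,0,0],[0,0,0],[0,0,0],[0,0,0],[0,0,0],[0,0,0],[0,0,0],[0,0,0],[0,0,0],[0,0,0],[0,0,0]],"gripper":[0,0,0,0,0,0,0,0,0,0,0,0,0,0,0,0]}'
python3 -c "
from h import *
plan(591.6,303.9,190,.138)
a=.138;M=np.array([[np.cos(a),-np.sin(a)],[np.sin(a),np.cos(a)]])
for n in('top','scene'):
  s=snap(n);P=cloud(s)
  c=np.array((.5916,.3039))
  m=sel(P,c,.065,.070,.0785); q=(P[m][:,:2]-c)@M*1000; print(n,m.sum(),np.median(P[m][:,2]))
  for w,lab in((np.abs(q[:,0])>24,'x-body'),(np.abs(q[:,0])<14,'arms')):
    print(lab,np.percentile(q[w],[1,99],axis=0).round(1).tolist())
  m=sel(P,(.526,.293),.04,.1,.12); print('fin',rect(P,m))
"
```

```text
time: 36.87
tool_pos: [0.6797, -0.0707, 0.1917]
tool_rot: [-3.141, 0.001, 0.191]
force: [-0.3, -0.3, -1.5]
opening: 0.0416
t 36.87 pos [679.7 -70.7 191.7] rot [-3.141e+00  1.000e-03  1.910e-01] open 41.6 F [-0.3 -0.3 -1.5]
twist units [-0.    0.01  0.44] then travel units [-0.89 -9.58  0.04]
top 902 0.07573794329712275
x-body [[-42.6, -39.3], [63.5, 46.5]]
arms [[-13.7, -57.7], [13.7, 63.1]]
fin (array([524.9, 292.7]), array([16.6, 48.9]), 6.3, 142, np.float64(113.0))
scene 1533 0.07604649872512348
x-body [[-44.9, -29.9], [38.3, 23.5]]
arms [[-13.6, -52.5], [13.7, 46.5]]
fin (array([526.4, 293.9]), array([17.8, 50.9]), 8.6, 299, np.float64(112.5))
```

```bash
python3 -m handwheel '{"travel":[[0,0,0],[-0.05,-0.5,0],[-0.09,-0.92,0],[-0.09,-0.92,0],[-0.09,-0.92,0],[-0.09,-0.92,0],[-0.09,-0.92,0],[-0.09,-0.92,0],[-0.09,-0.92,0],[-0.09,-0.92,0],[-0.09,-0.92,0],[-0.06,-0.6,0],[-0.01,-0.15,0],[0,0,0],[0,0,0],[0,0,0.5],[0,0,0.5],[0,0,0.3],[0,0,0],[0,0,0]],"twist":[[0,0,0.44],[0,0,0],[0,0,0],[0,0,0],[0,0,0],[0,0,0],[0,0,0],[0,0,0],[0,0,0],[0,0,0],[0,0,0],[0,0,0],[0,0,0],[0,0,0],[0,0,0],[0,0,0],[0,0,0],[0,0,0],[0,0,0],[0,0,0]],"gripper":[0,0,0,0,0,0,0,0,0,0,0,0,0,0,0,0,0,0,0,0]}'
python3 -c "
from h import *
plan(590,302.5,101,.138)
s=snap('scene')
cv2.imwrite('pics/l2.png',cv2.resize(s['image'][150:350,220:487,::-1],(800,600)))"
```

```text
time: 38.63
tool_pos: [0.591, 0.3006, 0.1402]
tool_rot: [3.141, 0.001, 0.137]
force: [0.7, -0.2, -1.1]
opening: 0.0418
t 38.63 pos [591.  300.6 140.2] rot [3.141e+00 1.000e-03 1.370e-01] open 41.8 F [ 0.7 -0.2 -1.1]
twist units [ 0.    0.01 -0.01] then travel units [-0.02 -0.05  0.98]
```

View pics/l2.png

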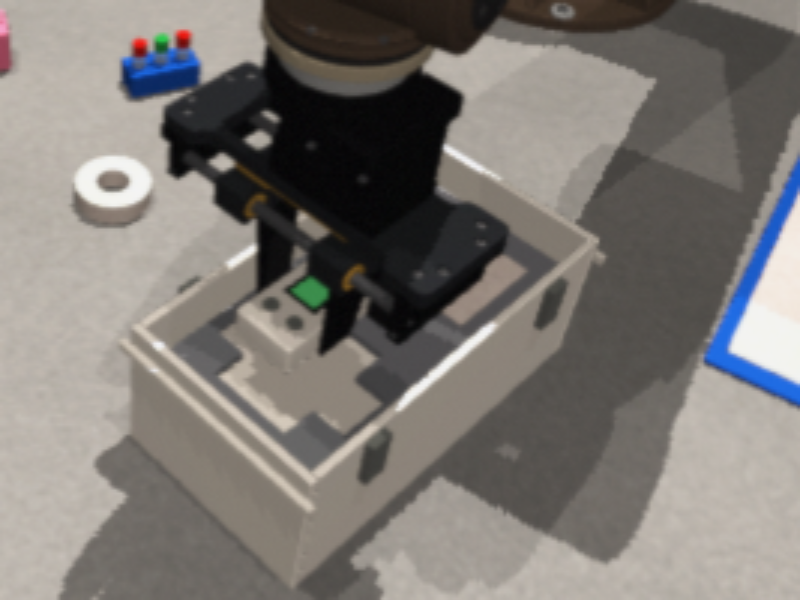

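The logger hangs level over the cut-out, screen up. I lower it.

```bash
python3 -m handwheel '{"travel":[[-0.02,-0.04,0.2],[0,0,0.3],[0,0,0.2],[0,0,0.1],[0,0,0.05],[0,0,0.03],[0,0,0],[0,0,0],[0,0,0]],"twist":[[0,0,0],[0,0,0],[0,0,0],[0,0,0],[0,0,0],[0,0,0],[0,0,0],[0,0,0],[0,0,0]],"gripper":[0,0,0,0,0,0,0,0,0]}'
python3 -c "
from h import *
plan(590,302.5,101,.138)"
```

```text
time: 39.43
tool_pos: [0.5899, 0.3032, 0.1057]
tool_rot: [-3.142, -0.001, 0.139]
force: [0.2, 0.5, -1.6]
opening: 0.0416
t 39.43 pos [589.9 303.2 105.7] rot [-3.142e+00 -1.000e-03  1.390e-01] open 41.6 F [ 0.2  0.5 -1.6]
twist units [-0. -0.  0.] then travel units [0.   0.02 0.12]
```

```bash
python3 -m handwheel '{"travel":[[0,0.01,0.05],[0,0,0.04],[0,0,0.03],[0,0,0],[0,0,0]],"twist":[[0,0,0],[0,0,0],[0,0,0],[0,0,0],[0,0,0]],"gripper":[0,0,0,0,0]}'
python3 -c "
from h import *
plan(590,302.5,101,.138)
s=snap('scene');P=cloud(s)
m=sel(P,(.59,.303),.035,.093,.106); print(rect(P,m),np.percentile(P[m][:,2],[10,50,90]))"
```

```text
time: 39.85
tool_pos: [0.5898, 0.3027, 0.1007]
tool_rot: [3.141, -0.0, 0.139]
force: [-0.4, -0.4, 1.1]
opening: 0.0419
t 39.85 pos [589.8 302.7 100.7] rot [ 3.141 -0.     0.139] open 41.9 F [-0.4 -0.4  1.1]
twist units [ 0. -0.  0.] then travel units [ 0.01  0.01 -0.01]
(array([599.1, 303.8]), array([54.1, 51.6]), 86.1, 544, np.float64(98.2)) [0.09660194 0.09824532 0.10030147]
```

Contact: the logger top is at 98 mm (76 + 22). I release, rise, and back off.

```bash
python3 -m handwheel '{"travel":[[0,0,0],[0,0,0],[0,0,0],[0,0,0],[0,0,-0.2],[0,0,-0.4],[0,0,-0.8],[0,0,-0.9],[0,0,-0.5],[0,0.5,0],[0,0.9,0],[0,0.9,0],[0,0.9,0],[0,0.9,0],[0,0.9,0],[0,0.5,0],[0,0,0],[0,0,0]],"twist":[[0,0,0],[0,0,0],[0,0,0],[0,0,0],[0,0,0],[0,0,0],[0,0,0],[0,0,0],[0,0,0],[0,0,0],[0,0,0],[0,0,0],[0,0,0],[0,0,0],[0,0,0],[0,0,0],[0,0,0],[0,0,0]],"gripper":[0.48,0.52,0.55,0.57,0.57,0.57,0.57,0.57,0.57,0.57,0.57,0.57,0.57,0.57,0.57,0.57,0.57,0.57]}'
python3 -c "
from h import *
plan(590,302.5,101,.138)
z=snap('top')['image']
s=snap('scene');P=cloud(s)
m=sel(P,(.59,.303),.045,.093,.103); print(rect(P,m),np.percentile(P[m][:,2],[10,50,90]))
cv2.imwrite('pics/f.png',cv2.resize(np.hstack([s['image'][170:370,230:450,::-1],z[100:300,60:280,::-1]]),(800,364)))"
```

```text
time: 41.4
tool_pos: [0.6203, 0.0839, 0.2132]
tool_rot: [-3.142, -0.0, 0.136]
force: [-0.7, 0.7, 0.3]
opening: 0.0542
t 41.4 pos [620.3  83.9 213.2] rot [-3.142 -0.     0.136] open 54.2 F [-0.7  0.7  0.3]
twist units [-0.   -0.   -0.01] then travel units [ 0.   -5.52  2.8 ]
(array([591.1, 302. ]), array([70.5, 43. ]), 8.4, 780, np.float64(98.0)) [0.0960264  0.0979787  0.09944002]
```

View pics/f.png

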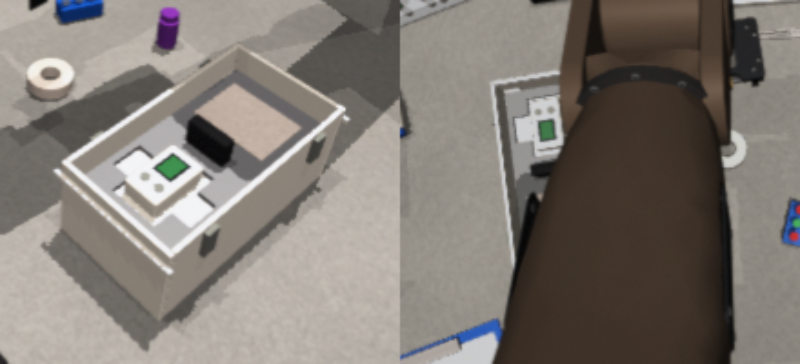

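The logger lies flat in the cut-out, screen up (160,180), and the divider sits level in the carrier. The arm is clear, so I hand in.

```bash
python3 -c "
from bench import workorder
print(workorder.job_done())"
```

```text
the job is handed in; nothing more can be done
None
```

The carrier is packed and handed in after about 41 s of robot time. I placed the pot, vial and square bottle in that order. The divider and then the logger followed.

**Last checks:**
- **Samples:** before the divider went on, the pot, vial and bottle tops stood at 60, 64 and 66 mm. Those are the seated heights for each.
- **Divider:** its foam top is level at 82 mm, which puts it on the posts.
- **Logger:** its top is at 98 mm, flat in the cut-out with the screen up, at 8.4° against the carrier's 8°.
- **Arm:** it was clear of everything at hand-in.

**What disagreed:**
- **Vial:** it touched down about 6 mm earlier than I had worked out, because I had gripped it higher than intended. The wrist force reached about 18 N at that moment. Depth showed it was already on the hole floor, so I backed off 2 mm, set it down again and released it.
- **Cameras:** the two views differed by about 2 mm, so I used positions between the two.
- **Final top view:** the arm partly hid the carrier, so the final logger check rests on the scene camera.

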